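Free the case from under the key box and put the key box back facing front

ROBOT

A 6-joint arm with a two-finger parallel gripper is mounted at the origin on the work surface. World frame = base frame: x ahead of the robot, y to its left, z up, the work surface at z = 0. Lengths are in m, angles in rad, forces in N, time in s.
With the tool pointing down it reaches from about 0.225 to 0.875 m from the base axis. Payload 3.4 kg.
Tool frame: the origin (TCP) lies between the finger pads; the fingertips stand 11 mm ahead of it and the grasp point (between the pads) lies 8 mm behind it; z points along the fingers, y is the direction in which the jaws open and shut (so a half turn about z gives the same grasp; the last joint's range is limited). The gripper opens to 85 mm and grips with 20 to 120 N. Pads are 22 mm wide; open, the fingers measure 114 mm over their backs; the gripper's body (76 mm by 85 mm) begins 54 mm behind the grasp point. The pads swing forward as they close: fully open they stand 13 mm farther back than shut.
Start: joints at [-1.437, 0.276, 1.505, -0, 1.361, -0.121], TCP at [0.145, -0.556, 0.242] pointing down, gripper open.
Joint ranges: [-2.89, 2.89], [-0.75, 2.08], [0.22, 2.7], [-1.18, 4.32], [0.11, 2.71], [-2.7, 2.7]. Speed limits (rad/s): [2.57, 2.57, 3.14, 3.14, 3.14, 3.14].

INTERFACE

Orientations are given as a unit quaternion [w, x, y, z].
In Python, from rig import manip gives the robot as it stands. The module is installed in compiled form; this text tells all that it offers.
- The arm moves only by the tool move_arm, never from a script. Its argument "series" is a list that holds one entry, the list of rows, each a list of 7 numbers: the shift along the world's x, y, z in m, then the turn, a rotation vector about the world's x, y, z in rad, then the finger opening in m, from 0 to 0.0854. A call has 1 to 20 rows; each row shifts and turns the commanded pose from where the row before left it; what a row does not reach is not made up. A row lasts 1/12 s, in which the tool goes at most 41.7 mm and 7.16 degrees, less where a joint would pass 70% of its speed; a pose out of reach is approached as far as the arm can. A call with a gripper value outside its range is refused whole. The fingers move at their own pace and stop on an object; "newtons" is the grip in N (left out, the last holds). Time passes only in rows, so rows that do not move let the fingers close. It gives the time, the measured TCP pose, the force and the opening at its end, in the units of the state.
- manip.get_state(): the state, without advancing time (a new reading comes with each control period).
- manip.get_image(name): name is "scene" or "side" or "wrist"; returns a dict with "color" (384x512x3 uint8, red, green, blue), "fx", "fy", "cx", "cy" (pixels), "k1" (the pictures are not rectified: a ray, as slopes to the right and down, at radius r is drawn at 1 + k1 r^2 times it, then the intrinsics apply), "R" (3x3) and "t" (3): a world point X has camera coordinates R X + t; the wrist camera has in their place "tool_from_camera" (4x4, takes a point from camera to tool coordinates, whose origin is the TCP and whose axes are the flange's). Camera axes: x right, y down, z forward; pixel columns grow to the right and rows downward; lengths in m; the calibration is good to about 2 mm. A picture is of the moment at which its call begins: read the wrist's pose just before it. There is no depth.
- manip.sign_off(): hands the job in, once; it reports no verdict.
The state is a dict: "clock": time; "qpos": joint angles; "qd": joint speeds; "effort": joint torques, N m; "position": TCP position; "ee_rot": TCP orientation; "contact_force": force on the tool from outside, world axes, zero at the start; "moment": the same for the moment, N m; "width": finger opening in m.
Only numpy, scipy, OpenCV 4.12 (cv2) and the standard library are available. Lean on these libraries where they do the work, as an engineer would, in place of code of your own. Each camera call takes 0.05 s, during which the arm holds its last target.

TASK

The orange case is caught under the key box in the narrow bay on the entry shelf. Lift the key box off and stand it on the cork mat, take the case out and lay it flat in the dark wooden tray, then put the key box back upright on its pad in the bay, this time with its blue front squarely towards the front of the shelf (the robot's side) instead of sideways. Leave the copper cup, the green stopper and the grey light clip where they are, and never tip the key box over.

Things in the scene. Friction and masses are not known exactly. Their poses are not given: they have to be found in the camera images.
- keybox_center (a point): centre (half-way up) of the loose clear acrylic key box: 66 mm front to back (its x), 62 mm wide (its y), 70 mm tall, closed and flat-topped, 0.2 to 0.35 kg. Its front (own -x side) is a blue plate with a blue strip along that edge of the top; other sides clear, base grey. It starts on the case in the bay, blue front facing a cheek (robot's right). Either pair of opposite sides can be gripped.
- keybox_front (a point): the middle of the key box's blue front plate, 33 mm from its centre.
- case_center (a point): centre of the loose flat orange hard case, the middle of the stack: 180 mm long (its x), 52 mm wide (its y), 20 mm thick, 0.1 to 0.2 kg. It lies flat on the plinth, lengthwise through the bay, and sticks out about 80 to 100 mm in front of the cheeks (towards the robot), where it overhangs the plinth.
- bay_seat (a point): middle of the grey pad on the fixed bay's dark plinth, where the key box must stand in the end; x points to the shelf's rear, y left, z up. Plinth: 20 mm high, 44 mm wide (y), from x = -65 to +45 mm.
- cheeks (a point): point midway between the tops of the bay's two fixed upright white cheeks, 84 mm above bay_seat, same axes. Inner faces at y = +40 and -40 mm, each 10 mm thick, x = -22 to +22 mm. Front and rear are open. No finger fits between key box and cheeks (they end 6 mm below its top with the case under it, 14 mm above without): in the bay it is gripped only on the sides facing front and rear.
- tray_floor (a point): centre of the floor of the fixed dark wooden tray: inside 210 mm (its x) by 120 mm (its y), walls 5 mm thick rising 9 mm above the floor. The floor lies 5 mm above the shelf top. The tray is left or right of the bay.
- mat_top (a point): centre of the top of the fixed cork mat, 130 by 130 mm, 4 mm thick, on the shelf on the other side of the bay from the tray.
- shelf: the fixed white entry shelf, 280 mm deep (x) by 740 mm wide (y), origin at the centre of its underside; its top is 120 mm above the work surface (z = 0.12 m) and is where the bay, tray, mat and bystanders stand. Its front, with a tilt-out compartment that stays shut, is its -x side.
- cup: bystander: copper coin cup, 68 mm across, 75 mm tall, origin under its centre.
- stopper: bystander: green glass bottle stopper standing on its head, 48 mm across, 68 mm tall, origin under its centre.
- clip: bystander: grey plastic bicycle light clip, 70 by 30 mm, 26 mm tall, origin under its centre.
Things that resemble listed ones, but are neither listed nor needed, are in the scene too. There is more than one size of the part that bears case_center; the job needs the middle-sized. What is shaped like the part that bears keybox_center but red is not meant.

How it is judged:
By the outcome, as a careful person would: the job done as asked, in the order asked, and still so for the second after the job is handed in, with the robot touching nothing.
It also fails if it takes over 67 s, if anything falls off the work surface, if the arm or the gripper's body presses on something with over 40 N, if the wrist force passes 120 N, or if a joint passes its speed limit or range.

## Working session

There is one attempt and no reset: what is moved stays moved. The work goes in short steps, Python scripts to look and compute and a tool call to move; the robot and the scene stay as the last step left them, time stands still between calls to the robot, and variables do not carry over. Pictures are saved under pics/ and viewed, and the job is handed in when it is done.

Besides the shell and the picture viewer there is one more tool, called after ">>>" as name(argument=value, ...) on one line, values as JSON. move_arm: Moves the arm, as the interface text tells. Its arguments: {"type":"object","properties":{"series":{"type":"array"},"newtons":{"type":"number"}},"required":["series"]}

```bash
mkdir -p pics
python3 - <<'E'
from rig import manip
import cv2, json, numpy as np
s=manip.get_state(); print({k:np.round(v,3).tolist() for k,v in s.items()})
for n in ["scene","side","wrist"]:
    im=manip.get_image(n); cv2.imwrite(f"pics/{n}0.png",im["color"][:,:,::-1])
    print(n,{k:np.round(v,4).tolist() for k,v in im.items() if k!="color"})
E
```

```text
{'clock': 0.0, 'qpos': [-1.437, 0.277, 1.506, -0.0, 1.361, -0.121], 'qd': [0.001, -0.0, 0.001, -0.001, -0.002, 0.0], 'effort': [-0.001, -41.678, -24.581, -0.0, 0.011, 0.0], 'position': [0.145, -0.556, 0.241], 'ee_rot': [-0.001, 0.992, 0.127, -0.0], 'contact_force': [-0.376, 0.566, 1.097], 'moment': [-0.021, -0.024, 0.062], 'width': 0.085}
scene {'fx': 431.9288, 'fy': 431.9288, 'cx': 263.0402, 'cy': 193.2517, 'k1': -0.095, 'R': [[0.4662, 0.8847, 0.0028], [0.5951, -0.3113, -0.7409], [-0.6546, 0.3471, -0.6716]], 't': [-0.2786, -0.1728, 1.756]}
side {'fx': 419.2923, 'fy': 419.2923, 'cx': 255.4189, 'cy': 191.4714, 'k1': 0.0541, 'R': [[-0.9786, -0.2052, -0.0133], [-0.1178, 0.6126, -0.7816], [0.1686, -0.7633, -0.6236]], 't': [0.5164, 0.1652, 1.1827]}
wrist {'fx': 275.9733, 'fy': 275.9733, 'cx': 249.0696, 'cy': 192.6995, 'k1': -0.0201, 'tool_from_camera': [[-0.0001, -0.9585, -0.2851, 0.0743], [1.0, -0.0002, 0.0001, 0.0018], [-0.0002, -0.2851, 0.9585, -0.1312], [0.0, 0.0, 0.0, 1.0]]}
```

View pics/scene0.png

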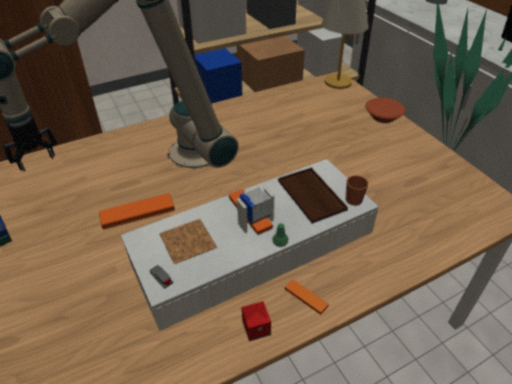

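View pics/side0.png

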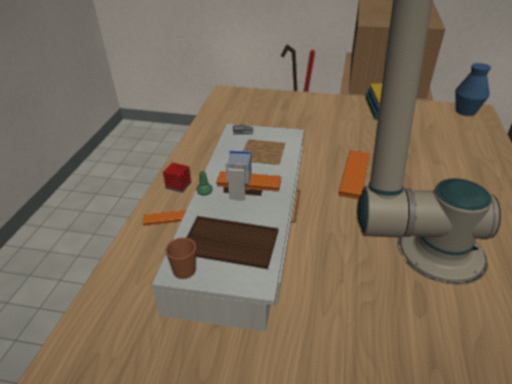

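View pics/wrist0.png

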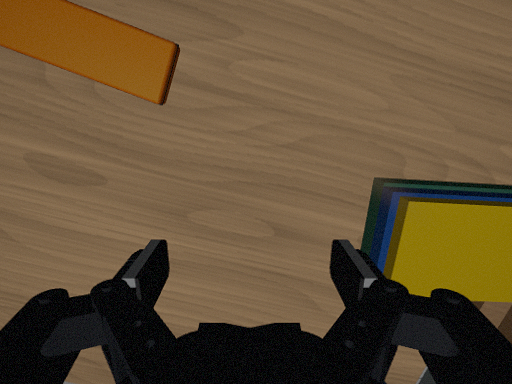

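```bash
cat > h.py <<'E'
import numpy as np, cv2
from rig import manip
from scipy.spatial.transform import Rotation as Rot
def Rq(q): return Rot.from_quat([q[1],q[2],q[3],q[0]]).as_matrix()
def grab(n,save=None):
    s=manip.get_state(); im=manip.get_image(n)
    if n=="wrist":
        T=np.array(im["tool_from_camera"]); Rw=Rq(s["ee_rot"])
        Rc=Rw@T[:3,:3]; o=Rw@T[:3,3]+np.array(s["position"])
        im["R"]=Rc.T; im["t"]=-Rc.T@o
    if save: 
        cv2.imwrite(f"pics/{save}.png",im["color"][:,:,::-1])
        np.savez(f"pics/{save}.npz",**{k:np.array(im[k]) for k in im})
    return im
def load(save): return dict(np.load(f"pics/{save}.npz"))
def ray(im,u,v):
    x=(u-im["cx"])/im["fx"]; y=(v-im["cy"])/im["fy"]; rd=np.hypot(x,y); r=rd
    for _ in range(20): r=rd/(1+im["k1"]*r*r)
    k=1+im["k1"]*r*r
    d=np.asarray(im["R"]).T@np.array([x/k,y/k,1]); o=-np.asarray(im["R"]).T@np.asarray(im["t"])
    return o,d/np.linalg.norm(d)
def onz(im,u,v,z):
    o,d=ray(im,u,v); return o+d*(z-o[2])/d[2]
def proj(im,X):
    c=np.asarray(im["R"])@np.asarray(X)+np.asarray(im["t"]); x,y=c[:2]/c[2]; k=1+im["k1"]*(x*x+y*y)
    return np.array([im["fx"]*x*k+im["cx"],im["fy"]*y*k+im["cy"]])
def crop(im,name,u0,v0,u1,v1,f):
    c=im["color"][v0:v1,u0:u1,::-1]; cv2.imwrite(f"pics/{name}.png",cv2.resize(c,None,fx=f,fy=f,interpolation=cv2.INTER_CUBIC))
E
python3 - <<'E'
from h import *
im=grab("scene","s1"); sd=grab("side","d1")
crop(im,"s1c",200,160,390,280,4); crop(sd,"d1c",150,110,310,300,3)
for n,u,v,z in [("bay top",256,203,.22),("matc",188,241,.124),("trayc",312,194,.125),("cup",356,190,.15),("stop",281,238,.13),("clip",161,275,.13)]:
    print(n,np.round(onz(im,u,v,z),3))
for n,u,v,z in [("bay top",239,160,.22),("matc",263,151,.124),("trayc",233,241,.125)]: print(n,np.round(onz(sd,u,v,z),3))
E
```

```text
bay top [ 0.598 -0.023  0.22 ]
matc [ 0.558 -0.222  0.124]
trayc [0.554 0.199 0.125]
cup [0.625 0.316 0.15 ]
stop [0.676 0.016 0.13 ]
clip [ 0.643 -0.33   0.13 ]
bay top [ 0.575 -0.02   0.22 ]
matc [ 0.547 -0.222  0.124]
trayc [0.542 0.196 0.125]
```

View pics/s1c.png

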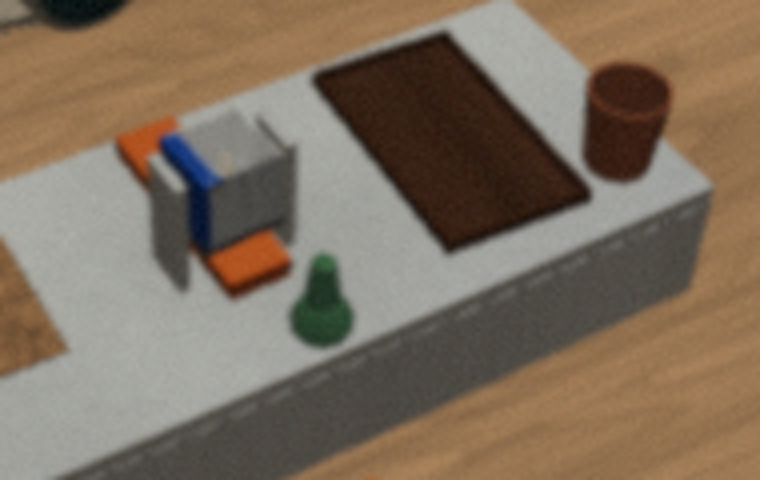

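View pics/d1c.png

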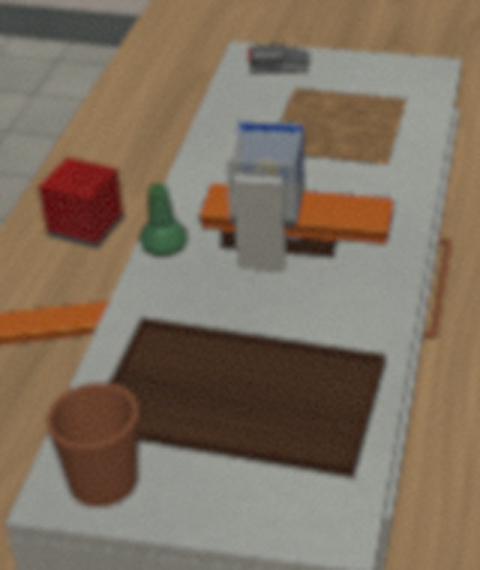

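>>> move_arm(series=[[[0.024, 0.0315, 0.0095, 0, 0, 0.11, 0.085], [0.024, 0.0315, 0.0095, 0, 0, 0.11, 0.085], [0.024, 0.0315, 0.0095, 0, 0, 0.11, 0.085], [0.024, 0.0315, 0.0095, 0, 0, 0.11, 0.085], [0.024, 0.0315, 0.0095, 0, 0, 0.11, 0.085], [0.024, 0.0315, 0.0095, 0, 0, 0.11, 0.085], [0.024, 0.0315, 0.0095, 0, 0, 0.11, 0.085], [0.024, 0.0315, 0.0095, 0, 0, 0.11, 0.085], [0.024, 0.0315, 0.0095, 0, 0, 0.11, 0.085], [0.024, 0.0315, 0.0095, 0, 0, 0.11, 0.085], [0.024, 0.0315, 0.0095, 0, 0, 0.11, 0.085], [0.024, 0.0315, 0.0095, 0, 0, 0.106, 0.085], [0.024, 0.0315, 0.0095, 0, 0, 0, 0.085], [0.024, 0.0315, 0.0095, 0, 0, 0, 0.085], [0.024, 0.0315, 0.0095, 0, 0, 0, 0.085], [0.024, 0.0315, 0.0095, 0, 0, 0, 0.085], [0.024, 0.0315, 0.0095, 0, 0, 0, 0.085], [0, 0, 0, 0, 0, 0, 0.085], [0, 0, 0, 0, 0, 0, 0.085]]])

```text
clock: 1.83
position: [0.5539, -0.0193, 0.4035]
ee_rot: [-0.0, 0.706, 0.708, -0.0]
contact_force: [-0.4, 0.1, -0.3]
width: 0.0853
```

Run:
```python
from h import *
im=grab("wrist","w1"); s=manip.get_state(); print(s["clock"],np.round(s["position"],4),np.round(s["ee_rot"],3),np.round(s["contact_force"],2))
crop(im,"w1b",0,0,512,384,1.5)
s=load("s1");d=load("d1")
def mask(im,f):
    hsv=cv2.cvtColor(im["color"],cv2.COLOR_RGB2HSV).astype(int); return f(*[hsv[...,i] for i in range(3)]).astype(np.uint8)
# tray mask : dark brown
for nm,I in (("s",s),("d",d)):
    c=I["color"].astype(int)
    m=((c.max(2)<75)&(c[...,0]>c[...,2]+8)).astype(np.uint8)
    m=cv2.morphologyEx(m,cv2.MORPH_CLOSE,np.ones((3,3)))
    u,v=proj(I,[.55,.197,.13]); lab=cv2.connectedComponents(m)[1]; l=lab[int(v),int(u)]
    cs=max(cv2.findContours((lab==l).astype(np.uint8),0,1)[0],key=cv2.contourArea)
    q=cv2.approxPolyDP(cv2.convexHull(cs),5,True)[:,0]
    P=np.array([onz(I,*p,.134)[:2] for p in q]); print(nm,l,q.tolist(),np.round(P,3).tolist(),np.round(P.mean(0),4))
```

```text
1.8833 [ 0.5529 -0.0206  0.4033] [-0.     0.707  0.708 -0.001] [-0.06 -0.23  0.56]
s 76 [[279, 179], [310, 168], [346, 210], [311, 222]] [[0.45, 0.137], [0.448, 0.258], [0.672, 0.246], [0.665, 0.124]] [0.5588 0.1913]
d 37 [[197, 217], [275, 228], [267, 267], [194, 256], [188, 235]] [[0.654, 0.137], [0.446, 0.139], [0.442, 0.27], [0.618, 0.27], [0.655, 0.205]] [0.5631 0.2042]
```

View pics/w1b.png

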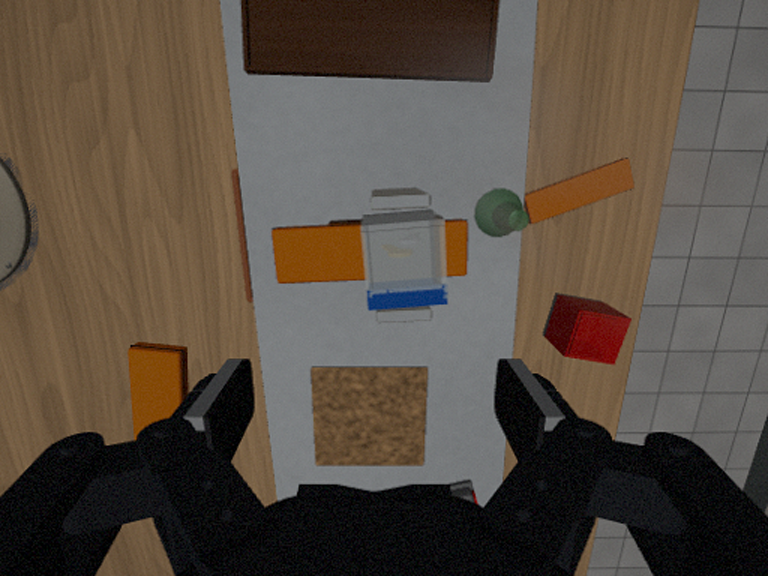

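Run:
```python
from h import *
im=load("w1"); 
hsv=cv2.cvtColor(im["color"],cv2.COLOR_RGB2HSV).astype(int); H,S,V=[hsv[...,i] for i in range(3)]
def rect(m,z,nm,pt=None):
    m=cv2.morphologyEx(m.astype(np.uint8),cv2.MORPH_OPEN,np.ones((3,3)))
    cs=cv2.findContours(m,0,cv2.CHAIN_APPROX_NONE)[0]
    for c in sorted(cs,key=cv2.contourArea)[::-1][:3]:
        if cv2.contourArea(c)<60: continue
        P=np.array([onz(im,*p,z)[:2]*1000 for p in c[:,0]],np.float32)
        r=cv2.minAreaRect(P); print(nm,cv2.boundingRect(c),"centre",np.round(r[0],1),"size",np.round(r[1],1),"ang",round(r[2],2))
B=(H>105)&(H<130)&(S>120)&(V>60)
rect(B,.230,"blue strip")
O=(H>3)&(H<20)&(S>190)&(V>100)
O2=O.copy();O2[:, :170]=0;O2[:,320:]=0;O2[230:]=0
rect(O2,.160,"case top pieces")
M=(H>5)&(H<25)&(S>60)&(V>30); M2=M.copy(); M2[:235]=0; M2[320:]=0; M2[:,:200]=0; M2[:,295:]=0
rect(M2,.124,"mat")
G=(H>45)&(H<95)&(S>60)&(V>30); rect(G,.14,"stopper")
# shelf edges
gray=cv2.GaussianBlur(im["color"],(5,5),0).astype(int)
sat=S; pts={-1:[],1:[]}
for v in list(range(20,100,8))+list(range(205,240,4)):
    row=cv2.GaussianBlur(im["color"][v-1:v+2].mean(0)[None].astype(np.float32),(1,1),0)[0]
    d=(row[:,0]-row[:,2])  # wood has R>B
    w=np.where(d<8)[0]; w=w[(w>120)&(w<400)]
    for sg,u in ((-1,w.min()),(1,w.max())): pts[sg].append(onz(im,u,v,.12)[:2])
for sg in pts:
    P=np.array(pts[sg]); print(sg,np.round(np.median(P,0),4), "slope dx/dy", np.polyfit(P[:,1],P[:,0],1), np.round(P[:,0],3))
crop(im,"w1z",210,110,340,230,6)
```

```text
blue strip (245, 193, 53, 14) centre [581.3 -46.6] size [60.5 12.9] ang 5.19
case top pieces (182, 150, 61, 39) centre [504.7 -26.3] size [81.  50.5] ang 2.76
case top pieces (297, 147, 14, 37) centre [631.  -20.3] size [17.8 50.6] ang 3.77
mat (207, 245, 78, 65) centre [ 551.1 -223.6] size [128.3 126.5] ang 0.23
stopper (335, 127, 17, 24) centre [689.5  15.6] size [11.1 40.2] ang 34.83
-1 [0.4248 0.0772] slope dx/dy [-0.03242793  0.42718972] [0.422 0.422 0.423 0.423 0.422 0.423 0.423 0.424 0.424 0.425 0.43  0.43
 0.431 0.43  0.431 0.431 0.432 0.431 0.433]
1 [0.7007 0.0782] slope dx/dy [-0.10163592  0.71320044] [0.698 0.698 0.699 0.698 0.699 0.699 0.7   0.7   0.701 0.7   0.746 0.744
 0.743 0.742 0.741 0.706 0.707 0.707 0.707]
```

View pics/w1z.png

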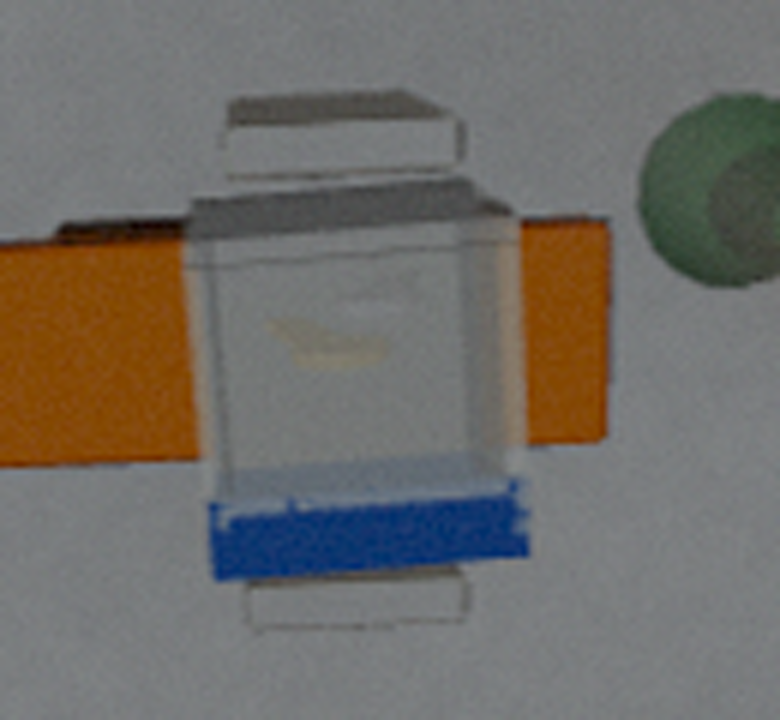

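Run:
```python
from h import *
im=load("w1")
def pts(L,z,n):
    P=np.array([onz(im,210+u/6-.4,110+v/6-.4,z)[:2]*1000 for u,v in L]); print(n,np.round(P,1).tolist(),"mean",np.round(P.mean(0),1)); 
    e=np.roll(P,-1,0)-P; print("   len",np.round(np.hypot(*e.T),1),"ang",np.round(np.degrees(np.arctan2(e[:,1],e[:,0])),1))
pts([(187,243),(515,242),(528,555),(215,580)],.230,"boxtop")
pts([(225,122),(461,117),(463,166),(228,178)],.224,"cheekL")
pts([(245,585),(467,572),(469,620),(252,631)],.224,"cheekR")
pts([(0,243),(608,222),(605,440),(0,466)],.160,"case")
# stopper base circle
print(np.round(onz(im,210+735/6,110+190/6,.135),4))
# tray outer front-right corners
for p in [(242,72),(491,81)]: print("tray",np.round(onz(im,p[0]/1.5-.3,p[1]/1.5-.3,.134),4))
```

```text
boxtop [[546.7, 10.1], [606.9, 10.5], [612.6, -50.1], [551.8, -55.4]] mean [579.5 -21.2]
   len [60.2 60.8 61.  65.7] ang [   0.4  -84.7 -175.    94.5]
cheekL [[553.6, 31.5], [596.9, 32.5], [597.6, 23.7], [554.2, 21.3]] mean [575.6  27.3]
   len [43.3  8.9 43.5 10.2] ang [   1.4  -85.3 -176.9   93.2]
cheekR [[557.7, -58.5], [601.8, -55.7], [602.6, -65.8], [559.2, -68.3]] mean [580.3 -62.1]
   len [44.1 10.2 43.5  9.9] ang [   3.8  -85.3 -176.7   98.5]
case [[502.4, 0.4], [639.5, 5.6], [642.1, -45.1], [500.5, -51.9]] mean [571.1 -22.8]
   len [137.2  50.8 141.8  52.3] ang [   2.2  -87.  -177.2   87.9]
[0.6756 0.0097 0.135 ]
tray [0.4393 0.1316 0.134 ]
tray [0.6587 0.1251 0.134 ]
```

>>> move_arm(series=[[[0.0265, 0, -0.02, 0, 0, 0.087, 0.085], [0, 0, -0.03, 0, 0, 0, 0.085], [0, 0, -0.03, 0, 0, 0, 0.085], [0, 0, -0.03, 0, 0, 0, 0.085], [0, 0, -0.03, 0, 0, 0, 0.085], [0, 0, -0.01, 0, 0, 0, 0.085], [0, 0, 0, 0, 0, 0, 0.085], [0, 0, 0, 0, 0, 0, 0.085]]], newtons=40)

```text
clock: 2.55
position: [0.5793, -0.022, 0.2545]
ee_rot: [0.0, 0.676, 0.737, -0.0]
contact_force: [-0.6, -0.8, 0.3]
width: 0.0851
```

Run:
```python
from h import *
im=grab("wrist","w2"); s=manip.get_state(); print(s["clock"],np.round(s["position"],4),np.round(s["ee_rot"],4))
crop(im,"w2b",0,0,512,384,1.5)
```

```text
2.6 [ 0.5801 -0.0219  0.2556] [1.300e-03 6.761e-01 7.368e-01 7.000e-04]
```

View pics/w2b.png

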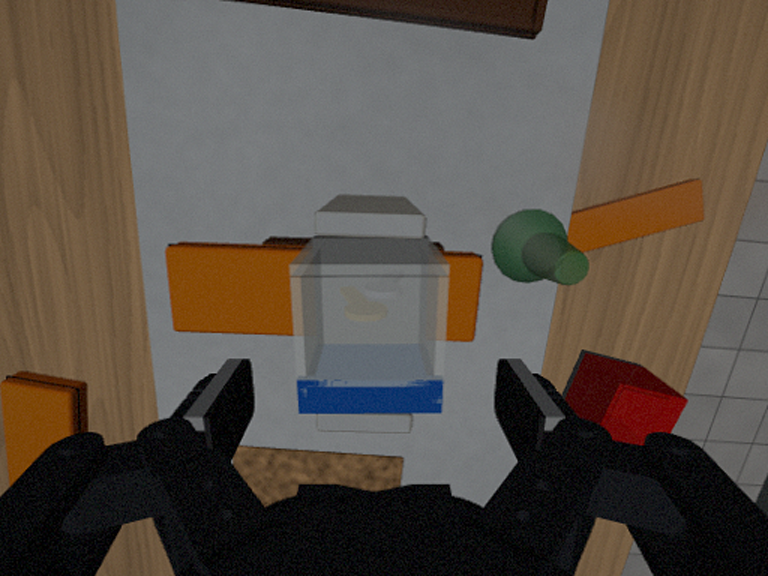

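Run:
```python
from h import *
im=load("w2")
def pts(L,z,n):
    P=np.array([onz(im,(u+.5)/1.5-.5,(v+.5)/1.5-.5,z)[:2]*1000 for u,v in L]); print(n,np.round(P,1).tolist(),"mean",np.round(P.mean(0),1)); 
    e=np.roll(P,-1,0)-P; print("   len",np.round(np.hypot(*e.T),1),"ang",np.round(np.degrees(np.arctan2(e[:,1],e[:,0])),1))
pts([(291,275),(448,275),(442,412),(299,412)],.230,"boxtop")
pts([(316,214),(425,213),(425,235),(316,238)],.224,"cheekL")
pts([(318,432),(412,431)],.224,"cheekR outer")
pts([(168,247),(481,257),(474,341),(174,330)],.160,"case")
pts([(222,0),(532,38)],.134,"tray")
```

```text
boxtop [[546.6, 5.8], [607.4, 11.0], [613.2, -49.8], [551.7, -55.0]] mean [579.7 -22. ]
   len [61.  61.  61.7 61. ] ang [   4.9  -84.6 -175.1   94.8]
cheekL [[554.4, 29.4], [596.4, 33.3], [597.4, 24.8], [554.9, 20.0]] mean [575.8  26.9]
   len [42.2  8.6 42.8  9.4] ang [   5.4  -83.1 -173.5   92.7]
cheekR outer [[559.8, -68.8], [602.4, -64.6]] mean [581.1 -66.7]
   len [42.8 42.8] ang [   5.6 -174.4]
case [[465.1, -3.4], [638.8, 5.7], [642.8, -44.8], [465.9, -53.0]] mean [553.1 -23.8]
   len [173.9  50.7 177.1  49.6] ang [   3.   -85.5 -177.3   90.9]
tray [[487.7, 127.0], [654.9, 123.2]] mean [571.3 125.1]
   len [167.3 167.3] ang [ -1.3 178.7]
```

>>> move_arm(series=[[[0, 0, -0.03, 0, 0, 0, 0.085], [0, 0, -0.03, 0, 0, 0, 0.085], [0, 0, 0, 0, 0, 0, 0.085], [0, 0, 0, 0, 0, 0, 0.05], [0, 0, 0, 0, 0, 0, 0.05], [0, 0, 0, 0, 0, 0, 0.05], [0, 0, 0, 0, 0, 0, 0.05], [0, 0, 0, 0, 0, 0, 0.05], [0, 0, 0, 0, 0, 0, 0.05]]])

```text
clock: 3.35
position: [0.5809, -0.0213, 0.1967]
ee_rot: [0.002, 0.676, 0.737, 0.001]
contact_force: [0.2, -0.1, 7.1]
width: 0.0616
```

>>> move_arm(series=[[[0, 0, 0.01, 0, 0, 0, 0.05], [0, 0, 0.015, 0, 0, 0, 0.05], [0, 0, 0.025, 0, 0, 0, 0.05], [0, 0, 0.025, 0, 0, 0, 0.05], [0, 0, 0.025, 0, 0, 0, 0.05], [0, 0, 0.01, 0, 0, 0, 0.05], [0, 0, 0, 0, 0, 0, 0.05]]])

```text
clock: 3.93
position: [0.581, -0.0211, 0.3072]
ee_rot: [0.003, 0.676, 0.737, 0.002]
contact_force: [-0.8, -0.2, -2.6]
width: 0.0612
```

Run:
```python
from h import *
im=grab("side","d3"); crop(im,"d3c",150,80,310,300,3)
```

```text
(no output)
```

View pics/d3c.png

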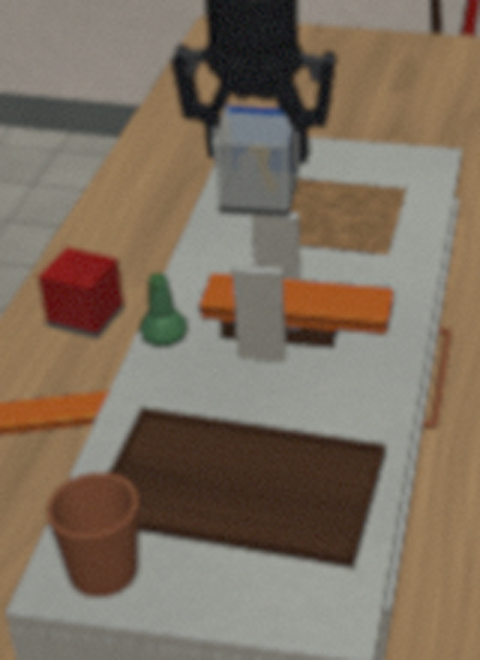

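>>> move_arm(series=[[[-0.0022, -0.0145, 0, 0, 0, -0.116, 0.05], [-0.0022, -0.0145, 0, 0, 0, -0.116, 0.05], [-0.0022, -0.0145, 0, 0, 0, -0.116, 0.05], [-0.0022, -0.0145, 0, 0, 0, -0.116, 0.05], [-0.0022, -0.0145, 0, 0, 0, -0.116, 0.05], [-0.0022, -0.0145, 0, 0, 0, -0.116, 0.05], [-0.0022, -0.0145, 0, 0, 0, -0.116, 0.05], [-0.0022, -0.0145, 0, 0, 0, -0.116, 0.05], [-0.0022, -0.0145, 0, 0, 0, -0.116, 0.05], [-0.0022, -0.0145, 0, 0, 0, -0.116, 0.05], [-0.0022, -0.0145, 0, 0, 0, -0.116, 0.05], [-0.0022, -0.0145, 0, 0, 0, -0.116, 0.05], [-0.0022, -0.0145, 0, 0, 0, -0.116, 0.05], [-0.0014, -0.0145, 0, 0, 0, -0.116, 0.05], [0, 0, -0.03, 0, 0, 0, 0.05], [0, 0, -0.04, 0, 0, 0, 0.05], [0, 0, -0.03, 0, 0, 0, 0.05], [0, 0, -0.02, 0, 0, 0, 0.05], [0, 0, 0, 0, 0, 0, 0.05], [0, 0, 0, 0, 0, 0, 0.05]]])

```text
clock: 5.65
position: [0.548, -0.2232, 0.1813]
ee_rot: [-0.001, 1.0, 0.017, -0.003]
contact_force: [0.1, -1.1, -2.4]
width: 0.0613
```

Run:
```python
from h import *
im=grab("side","d4"); crop(im,"d4c",190,60,330,220,4)
im=grab("scene","s4"); crop(im,"s4c",100,140,300,290,3.5)
```

```text
(no output)
```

View pics/d4c.png

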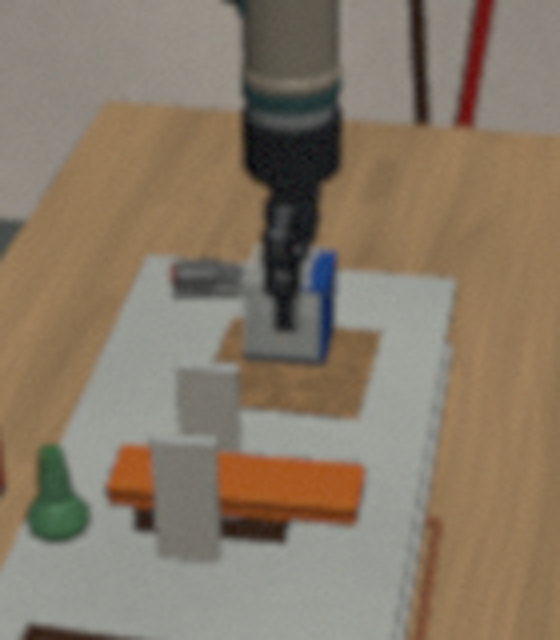

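View pics/s4c.png

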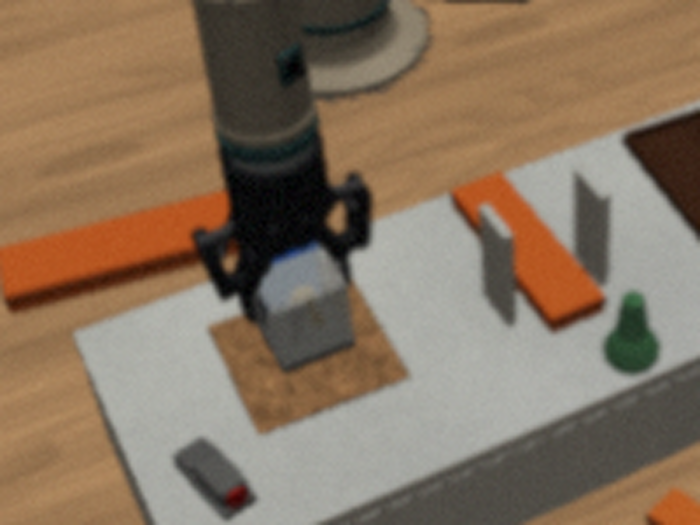

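>>> move_arm(series=[[[0, 0, -0.008, 0, 0, 0, 0.05], [0, 0, -0.005, 0, 0, 0, 0.05], [0, 0, -0.004, 0, 0, 0, 0.05], [0, 0, -0.002, 0, 0, 0, 0.05], [0, 0, 0, 0, 0, 0, 0.05], [0, 0, 0, 0, 0, 0, 0.05]]])

```text
clock: 6.25
position: [0.5494, -0.2239, 0.1649]
ee_rot: [0.0, 1.0, 0.017, 0.0]
contact_force: [-0.6, -0.5, -2.7]
width: 0.0613
```

>>> move_arm(series=[[[0, 0, -0.002, 0, 0, 0, 0.05], [0, 0, -0.002, 0, 0, 0, 0.05], [0, 0, 0, 0, 0, 0, 0.05], [0, 0, 0, 0, 0, 0, 0.05]]])

```text
clock: 6.58
position: [0.5494, -0.224, 0.1608]
ee_rot: [0.0, 1.0, 0.017, -0.0]
contact_force: [-0.2, -0.6, -3.4]
width: 0.0615
```

>>> move_arm(series=[[[0, 0, -0.0015, 0, 0, 0, 0.05], [0, 0, 0, 0, 0, 0, 0.05], [0, 0, 0, 0, 0, 0, 0.05]]])

```text
clock: 6.83
position: [0.5495, -0.2239, 0.1607]
ee_rot: [0.0, 1.0, 0.017, 0.0]
contact_force: [-1.0, 1.7, 5.7]
width: 0.0613
```

>>> move_arm(series=[[[0, 0, 0, 0, 0, 0, 0.085], [0, 0, 0, 0, 0, 0, 0.085], [0, 0, 0, 0, 0, 0, 0.085], [0, 0, 0, 0, 0, 0, 0.085], [0, 0, 0.015, 0, 0, 0, 0.085], [0, 0, 0.03, 0, 0, 0, 0.085], [0, 0, 0.04, 0, 0, 0, 0.085], [-0.005, 0.02, 0.035, 0, 0, 0, 0.085], [-0.01, 0.03, 0.02, 0, 0, 0, 0.085], [-0.01, 0.03, 0.02, 0, 0, 0, 0.085], [-0.01, 0.03, 0.02, 0, 0, 0, 0.085], [-0.01, 0.03, 0.02, 0, 0, 0, 0.085], [-0.01, 0.03, 0.02, 0, 0, 0, 0.085], [-0.005, 0.03, 0.02, 0, 0, 0, 0.085], [0, 0, 0, 0, 0, 0, 0.085], [0, 0, 0, 0, 0, 0, 0.085]]])

```text
clock: 8.17
position: [0.4896, -0.0229, 0.4008]
ee_rot: [0.001, 1.0, 0.018, 0.002]
contact_force: [-0.1, -0.1, 0.2]
width: 0.0849
```

Run:
```python
from h import *
im=grab("wrist","w5"); s=manip.get_state(); print(s["clock"],np.round(s["position"],4),np.round(s["ee_rot"],4))
crop(im,"w5b",0,0,512,384,1.5)
```

```text
8.2167 [ 0.4895 -0.0239  0.3994] [5.000e-04 9.998e-01 1.750e-02 4.000e-04]
```

View pics/w5b.png

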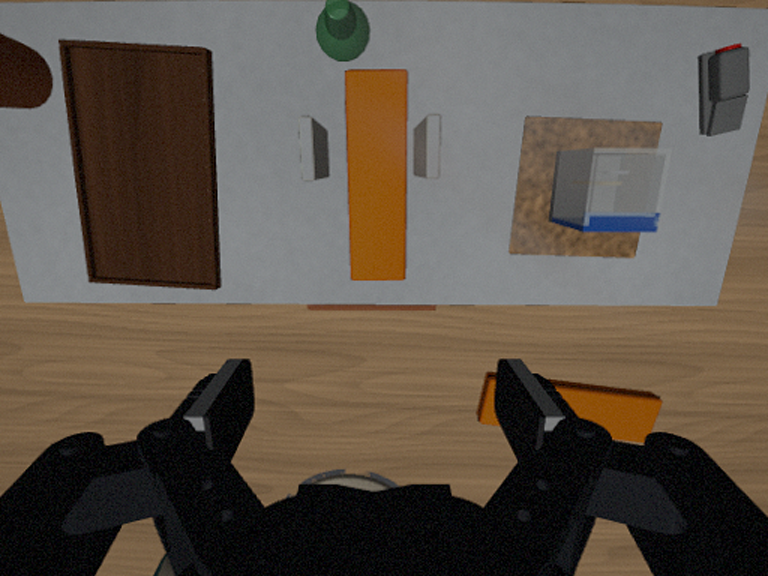

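Run:
```python
from h import *
im=load("w5")
hsv=cv2.cvtColor(im["color"],cv2.COLOR_RGB2HSV).astype(int); H,S,V=[hsv[...,i] for i in range(3)]
def q(m,z,n):
    m=cv2.morphologyEx(m.astype(np.uint8),cv2.MORPH_OPEN,np.ones((3,3)))
    c=max(cv2.findContours(m,0,cv2.CHAIN_APPROX_NONE)[0],key=cv2.contourArea)
    P=np.array([onz(im,*p,z)[:2]*1000 for p in c[:,0]],np.float32); r=cv2.minAreaRect(P)
    print(n,np.round(r[0],1),np.round(r[1],1),round(r[2],2))
def box(m,u0,v0,u1,v1):
    k=np.zeros_like(m); k[v0:v1,u0:u1]=m[v0:v1,u0:u1]; return k
O=(H>3)&(H<20)&(S>190)&(V>100); q(box(O,215,35,290,195),.16,"case")
c=im["color"].astype(int); D=(c.max(2)<75)&(c[...,0]>c[...,2]+6); q(box(D,35,20,150,200),.132,"tray dark")
M=(H>5)&(H<25)&(S>60)&(V>30); q(box(M,335,70,450,180),.124,"mat")
def pts(L,z,n):
    P=np.array([onz(im,(u+.5)/1.5-.5,(v+.5)/1.5-.5,z)[:2]*1000 for u,v in L]); print(n,np.round(P,1).tolist(),"mean",np.round(P.mean(0),1)); 
    e=np.roll(P,-1,0)-P; print("   len",np.round(np.hypot(*e.T),1),"ang",np.round(np.degrees(np.arctan2(e[:,1],e[:,0])),1))
pts([(61,41),(210,48),(219,288),(90,282)],.134,"tray rim")
crop(im,"w5z",190,65,310,140,6); crop(im,"w5k",340,80,460,165,6)
```

```text
case [552.4 -24.9] [176.6  49.9] 2.86
tray dark [552.  192.5] [134.1 219.3] 88.57
mat [ 551.3 -224.3] [128.3 128.6] 0.36
tray rim [[661.2, 252.7], [658.8, 123.0], [442.7, 129.1], [444.3, 259.4]] mean [551.8 191. ]
   len [129.7 216.2 130.3 216.9] ang [-91.  178.4  89.3  -1.8]
```

View pics/w5z.png

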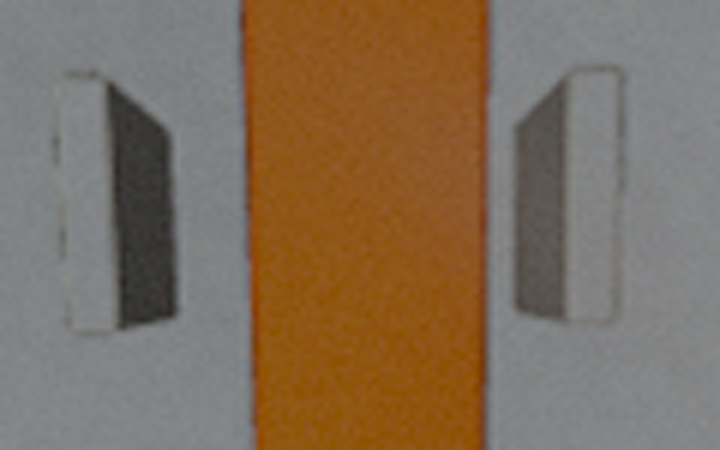

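View pics/w5k.png

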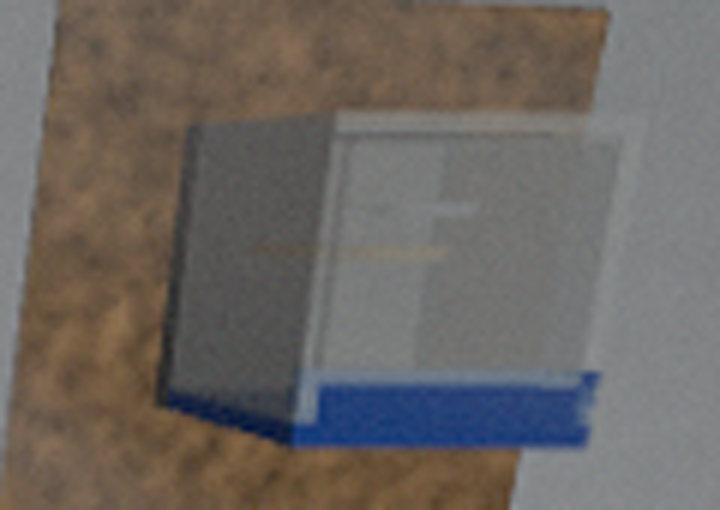

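```bash
python3 - <<'E'
from h import *
im=load("w5"); i2=manip.get_image("wrist"); T=np.array(i2["tool_from_camera"])
j=dict(im); j["R"]=T[:3,:3].T; j["t"]=-T[:3,:3].T@T[:3,3]
for u,v in [(251,360),(228,360),(497,360),(523,360),(251,405),(204,430)]:
    o,d=ray(j,(u+.5)/1.5-.5,(v+.5)/1.5-.5)
    for Y in (.0425,):
        sg=np.sign(d[1]); k=(sg*Y-o[1])/d[1]; print(u,v,np.round((o+k*d)*1000,1))
E
cat >/dev/null
python3 - <<'E'
from h import *
im=load("w5"); crop(im,"w5f",120,230,260,330,5)
E
```

```text
251 360 [  8.3 -42.5   3.2]
228 360 [ 18.8 -42.5 -18.1]
497 360 [12.8 42.5 -5.9]
523 360 [ 23.6  42.5 -27.8]
251 405 [ -7.1 -42.5  -1.5]
204 430 [  9.4 -42.5 -39.5]
```

View pics/w5f.png

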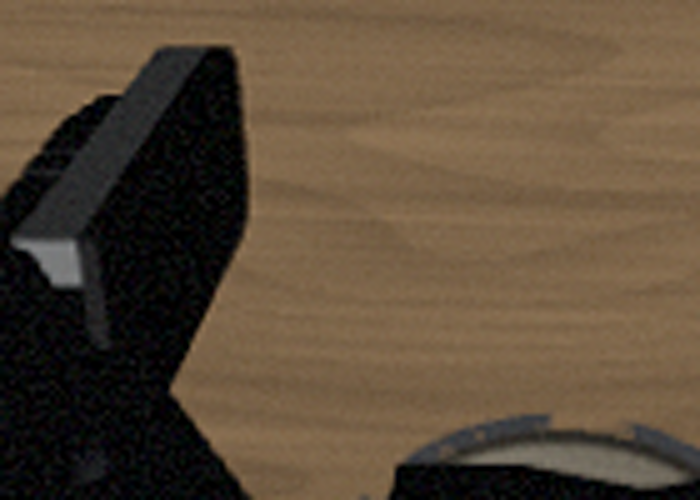

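>>> move_arm(series=[[[0.014, -0.0035, -0.02, 0, 0, 0.015, 0.085], [0, 0, -0.035, 0, 0, 0, 0.085], [0, 0, -0.04, 0, 0, 0, 0.085], [0, 0, -0.04, 0, 0, 0, 0.085], [0, 0, -0.04, 0, 0, 0, 0.085], [0, 0, -0.04, 0, 0, 0, 0.085], [0, 0, -0.02, 0, 0, 0, 0.085], [0, 0, -0.01, 0, 0, 0, 0.085], [0, 0, -0.004, 0, 0, 0, 0.085], [0, 0, 0, 0, 0, 0, 0.085], [0, 0, 0, 0, 0, 0, 0.04], [0, 0, 0, 0, 0, 0, 0.04], [0, 0, 0, 0, 0, 0, 0.04], [0, 0, 0, 0, 0, 0, 0.04], [0, 0, 0, 0, 0, 0, 0.04], [0, 0, 0, 0, 0, 0, 0.04], [0, 0, 0, 0, 0, 0, 0.04]]], newtons=50)

```text
clock: 9.68
position: [0.5047, -0.0277, 0.1523]
ee_rot: [0.001, 1.0, 0.024, 0.002]
contact_force: [-1.2, -0.2, 5.6]
width: 0.0507
```

Run:
```python
from h import *
im=grab("side","d6"); crop(im,"d6c",170,100,310,220,5)
```

View pics/d6c.png

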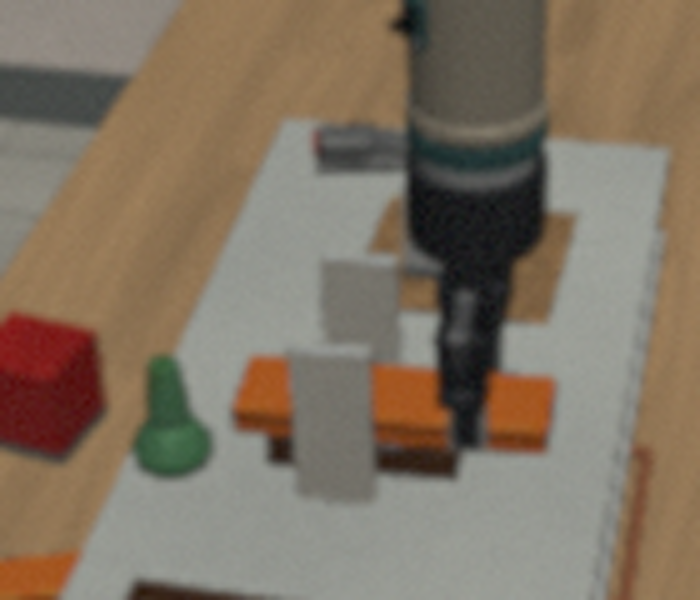

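>>> move_arm(series=[[[0, 0, 0.008, 0, 0, 0, 0.04], [0, 0, 0.012, 0, 0, 0, 0.04], [0, 0, 0.02, 0, 0, 0, 0.04], [0, 0, 0.02, 0, 0, 0, 0.04], [0, 0, 0.02, 0, 0, 0, 0.04], [0, 0, 0.02, 0, 0, 0, 0.04], [0, 0, 0.02, 0, 0, 0, 0.04], [0, 0, 0.01, 0, 0, 0, 0.04], [0, 0, 0, 0, 0, 0, 0.04]]])

```text
clock: 10.48
position: [0.5046, -0.0276, 0.2832]
ee_rot: [0.001, 1.0, 0.024, 0.003]
contact_force: [-0.2, 0.8, -2.0]
width: 0.051
```

Run:
```python
from h import *
im=grab("side","d7"); crop(im,"d7c",170,60,310,220,4)
im=grab("wrist","w7"); crop(im,"w7b",0,0,512,384,1.5)
```

```text
(no output)
```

View pics/d7c.png

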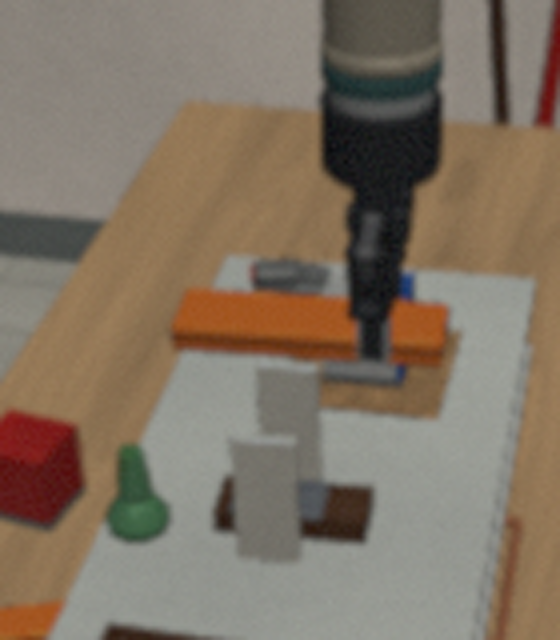

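View pics/w7b.png

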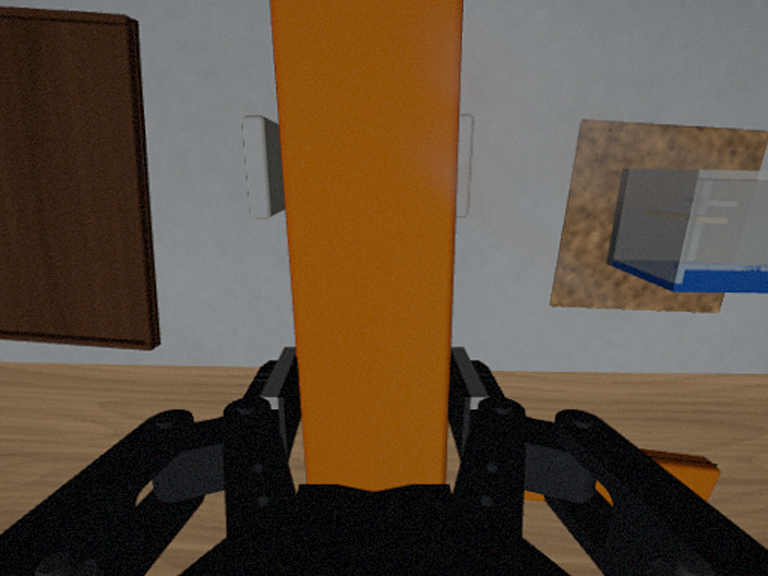

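>>> move_arm(series=[[[0, 0.015, 0, 0, 0, -0.01, 0.04], [0, 0.025, 0, 0, 0, -0.01, 0.04], [0, 0.03, 0, 0, 0, -0.01, 0.04], [0, 0.03, 0, 0, 0, -0.01, 0.04], [0, 0.03, 0, 0, 0, -0.01, 0.04], [0, 0.03, 0, 0, 0, -0.01, 0.04], [0, 0.03, 0, 0, 0, -0.01, 0.04], [0, 0.02, 0, 0, 0, -0.007, 0.04], [-0.0005, 0.01, 0, 0, 0, 0, 0.04], [0, 0, -0.025, 0, 0, 0, 0.04], [0, 0, -0.03, 0, 0, 0, 0.04], [0, 0, -0.03, 0, 0, 0, 0.04], [0, 0, -0.02, 0, 0, 0, 0.04], [0, 0, -0.015, 0, 0, 0, 0.04], [0, 0, -0.005, 0, 0, 0, 0.04], [0, 0, 0, 0, 0, 0, 0.04], [0, 0, 0, 0, 0, 0, 0.04]]])

```text
clock: 12.0
position: [0.5031, 0.1921, 0.1553]
ee_rot: [0.0, 1.0, -0.014, -0.0]
contact_force: [1.2, -0.1, -0.3]
width: 0.0508
```

Run:
```python
from h import *
im=grab("wrist","w8"); crop(im,"w8b",0,0,512,384,1.5)
im=grab("side","d8"); crop(im,"d8c",150,140,330,290,4)
```

```text
(no output)
```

View pics/w8b.png

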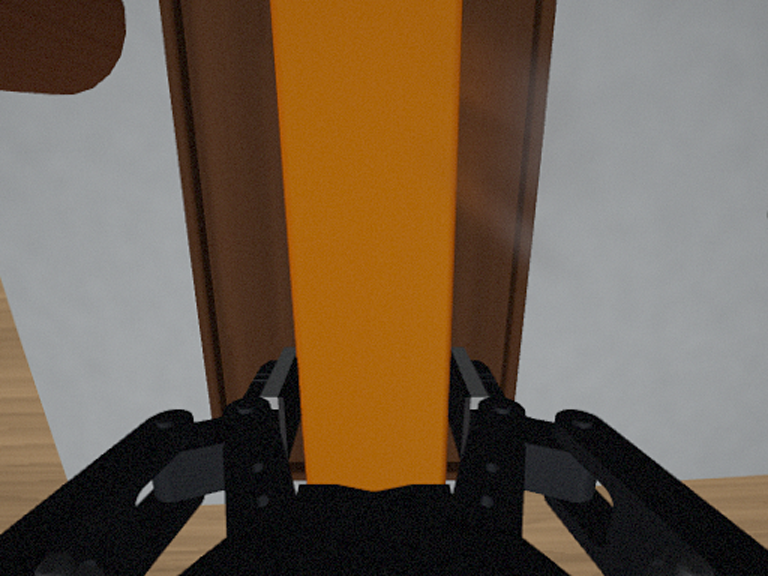

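View pics/d8c.png

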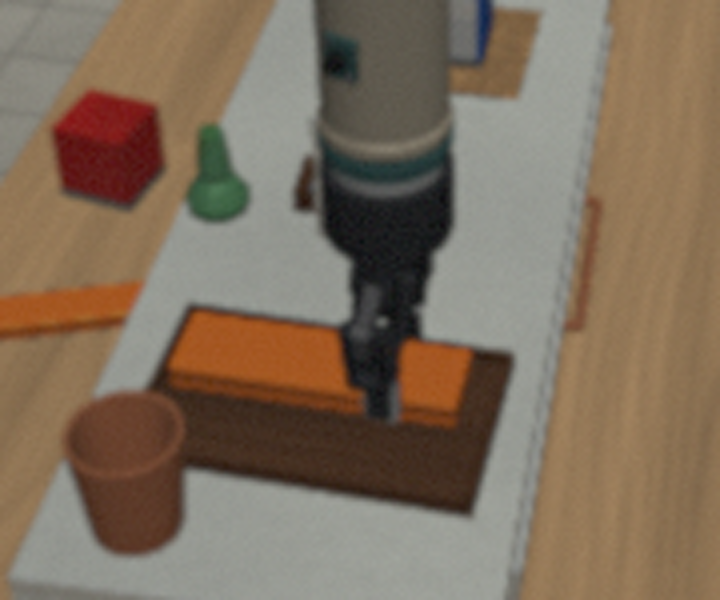

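>>> move_arm(series=[[[0, 0, -0.006, 0, 0, 0, 0.04], [0, 0, -0.005, 0, 0, 0, 0.04], [0, 0, -0.003, 0, 0, 0, 0.04], [0, 0, -0.002, 0, 0, 0, 0.04], [0, 0, 0, 0, 0, 0, 0.04], [0, 0, 0, 0, 0, 0, 0.04]]])

```text
clock: 12.6
position: [0.5028, 0.1925, 0.1392]
ee_rot: [0.0, 1.0, -0.014, -0.0]
contact_force: [-0.2, -0.4, -2.2]
width: 0.0511
```

>>> move_arm(series=[[[0, 0, -0.002, 0, 0, 0, 0.04], [0, 0, -0.001, 0, 0, 0, 0.04], [0, 0, 0, 0, 0, 0, 0.04], [0, 0, 0, 0, 0, 0, 0.04]]])

```text
clock: 12.93
position: [0.5033, 0.1927, 0.1373]
ee_rot: [-0.0, 1.0, -0.014, 0.001]
contact_force: [-1.7, 0.4, 5.2]
width: 0.0506
```

>>> move_arm(series=[[[0, 0, 0, 0, 0, 0, 0.07], [0, 0, 0, 0, 0, 0, 0.07], [0, 0, 0, 0, 0, 0, 0.07], [0, 0, 0.015, 0, 0, 0, 0.07], [0, 0, 0.03, 0, 0, 0, 0.08], [0, 0, 0.035, 0, 0, 0, 0.085], [0, 0, 0.035, 0, 0, 0, 0.085], [0, -0.01, 0.035, 0, 0, 0, 0.085], [0, -0.03, 0.025, 0, 0, 0, 0.085], [0, -0.035, 0.015, 0, 0, 0, 0.085], [0, -0.035, 0.01, 0, 0, 0, 0.085], [0, -0.035, 0.01, 0, 0, 0, 0.085], [0, -0.035, 0.01, 0, 0, 0, 0.085], [0, -0.033, 0, 0, 0, 0, 0.085], [0, 0, 0, 0, 0, 0, 0.085], [0, 0, 0, 0, 0, 0, 0.085]]])

```text
clock: 14.27
position: [0.5029, -0.0219, 0.356]
ee_rot: [-0.0, 1.0, -0.016, -0.0]
contact_force: [-0.3, 0.7, -0.1]
width: 0.0847
```

Run:
```python
from h import *
im=grab("wrist","w9"); s=manip.get_state(); print(s["clock"],np.round(s["position"],4),np.round(s["ee_rot"],4))
crop(im,"w9b",0,0,512,384,1.5)
```

```text
14.3167 [ 0.5028 -0.0206  0.3559] [-5.000e-04  9.999e-01 -1.490e-02 -4.000e-04]
```

View pics/w9b.png

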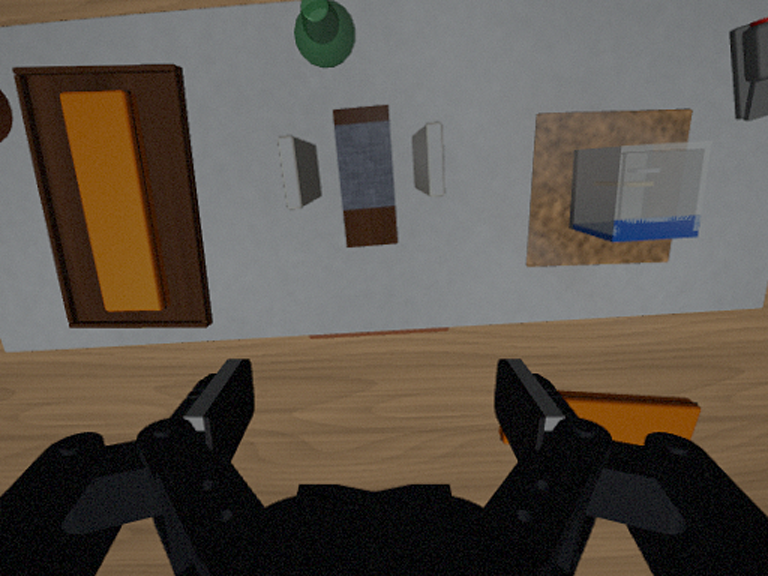

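Run:
```python
from h import *
im=load("w9"); crop(im,"w9z",180,60,305,170,6); crop(im,"w9k",350,65,480,185,6)
```

```text
(no output)
```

View pics/w9z.png

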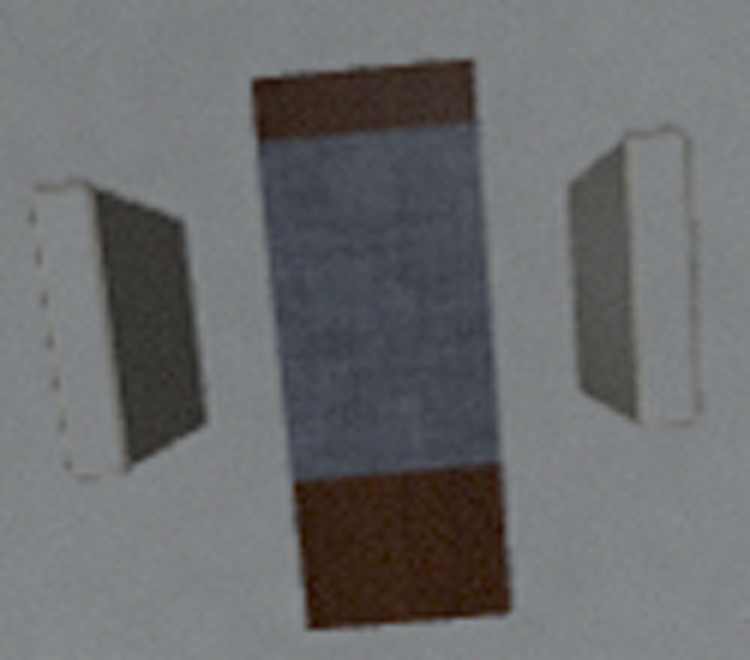

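View pics/w9k.png

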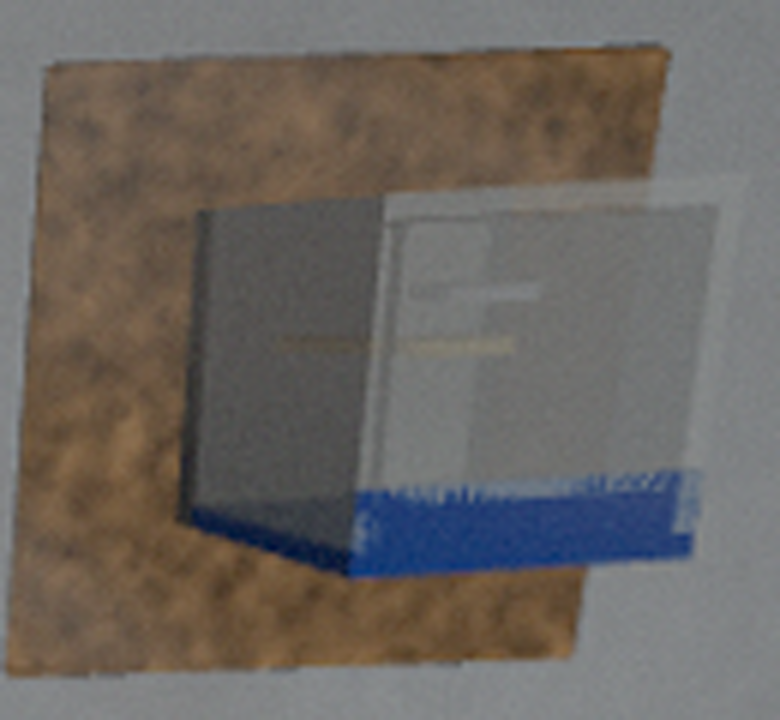

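Run:
```python
from h import *
im=load("w9")
def pts(L,z,n,o):
    P=np.array([onz(im,o[0]+(u+.5)/6-.5,o[1]+(v+.5)/6-.5,z)[:2]*1000 for u,v in L]); print(n,np.round(P,1).tolist(),"mean",np.round(P.mean(0),1)); 
    e=np.roll(P,-1,0)-P; print("   len",np.round(np.hypot(*e.T),1),"ang",np.round(np.degrees(np.arctan2(e[:,1],e[:,0])),2))
a=(180,60);b=(350,65)
pts([(253,78),(474,60),(511,612),(307,630)],.140,"plinth",a)
pts([(259,139),(475,124),(498,463),(294,480)],.140,"pad",a)
pts([(36,187),(90,183),(128,470),(72,476)],.224,"cheekL",a)
pts([(627,135),(688,130),(700,420),(638,422)],.224,"cheekR",a)
pts([(386,196),(747,177),(692,557),(350,576)],.194,"boxtop",b)
pts([(202,211),(185,518)],.124,"box +y base edge",b)
```

```text
plinth [[621.4, 5.0], [623.2, -38.0], [514.9, -43.4], [512.4, -0.1]] mean [568.  -19.1]
   len [ 43.  108.5  43.4 109.1] ang [ -87.54 -177.15   93.27    2.65]
pad [[610.2, 4.4], [611.6, -38.0], [546.0, -41.2], [543.9, 1.0]] mean [578.  -18.4]
   len [42.4 65.7 42.3 66.4] ang [ -88.13 -177.13   92.87    2.94]
cheekL [[596.7, 31.0], [597.0, 22.9], [554.5, 20.5], [553.8, 29.4]] mean [575.5  26. ]
   len [ 8.2 42.6  8.9 42.9] ang [ -88.02 -176.89   94.08    2.13]
cheekR [[601.2, -57.5], [601.6, -66.6], [559.3, -69.0], [559.3, -59.3]] mean [580.3 -63.1]
   len [ 9.1 42.4  9.6 41.9] ang [ -87.3  -176.75   90.06    2.49]
boxtop [[585.9, -193.0], [587.6, -254.7], [522.7, -257.2], [521.0, -195.1]] mean [ 554.3 -225. ]
   len [61.8 65.  62.1 65. ] ang [ -88.43 -177.81   91.55    1.87]
box +y base edge [[585.9, -194.4], [521.5, -197.2]] mean [ 553.7 -195.8]
   len [64.4 64.4] ang [-177.5    2.5]
```

>>> move_arm(series=[[[0.0037, -0.0146, 0, 0, 0, 0.1168, 0.085], [0.0037, -0.0146, 0, 0, 0, 0.1168, 0.085], [0.0037, -0.0146, 0, 0, 0, 0.1168, 0.085], [0.0037, -0.0146, 0, 0, 0, 0.1168, 0.085], [0.0037, -0.0146, 0, 0, 0, 0.1168, 0.085], [0.0037, -0.0146, 0, 0, 0, 0.1168, 0.085], [0.0037, -0.0146, 0, 0, 0, 0.1168, 0.085], [0.0037, -0.0146, 0, 0, 0, 0.1168, 0.085], [0.0037, -0.0146, 0, 0, 0, 0.1168, 0.085], [0.0037, -0.0146, 0, 0, 0, 0.1168, 0.085], [0.0036, -0.0147, 0, 0, 0, 0.1168, 0.085], [0.0036, -0.0147, -0.03, 0, 0, 0.1168, 0.085], [0.0035, -0.0147, -0.03, 0, 0, 0.1168, 0.085], [0.0035, -0.0147, -0.03, 0, 0, 0.1168, 0.085], [0, 0, -0.03, 0, 0, 0, 0.085], [0, 0, -0.01, 0, 0, 0, 0.085], [0, 0, 0, 0, 0, 0, 0.085], [0, 0, 0, 0, 0, 0, 0.085], [0, 0, 0, 0, 0, 0, 0.085]]], newtons=40)

```text
clock: 15.9
position: [0.5555, -0.2248, 0.2285]
ee_rot: [0.002, 0.694, 0.72, 0.001]
contact_force: [-0.1, -0.2, 0.7]
width: 0.0854
```

Run:
```python
from h import *
im=grab("wrist","w10"); s=manip.get_state(); print(s["clock"],np.round(s["position"],4),np.round(s["ee_rot"],4))
crop(im,"w10b",0,0,512,384,1.5)
```

```text
15.95 [ 0.5555 -0.225   0.2288] [2.100e-03 6.938e-01 7.201e-01 7.000e-04]
```

View pics/w10b.png

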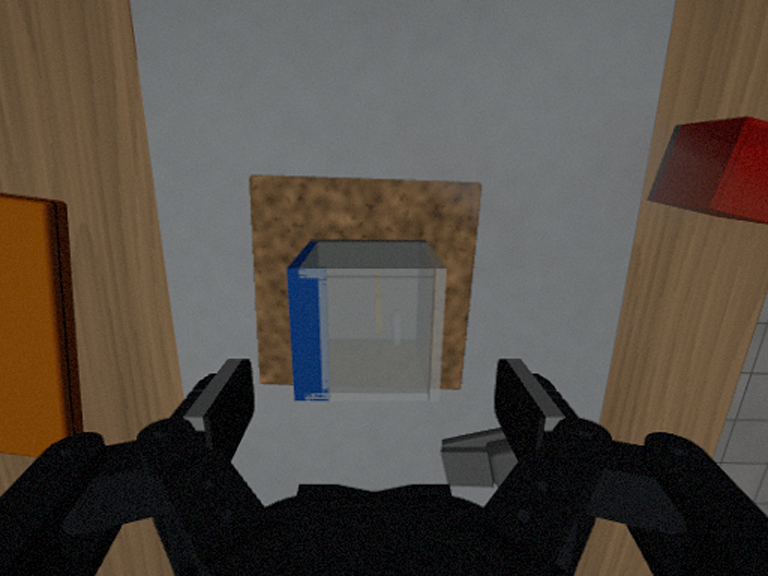

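>>> move_arm(series=[[[-0.0015, -0.0005, -0.03, 0, 0, 0, 0.085], [0, 0, -0.025, 0, 0, 0, 0.085], [0, 0, -0.0115, 0, 0, 0, 0.085], [0, 0, 0, 0, 0, 0, 0.085], [0, 0, 0, 0, 0, 0, 0.055], [0, 0, 0, 0, 0, 0, 0.055], [0, 0, 0, 0, 0, 0, 0.055], [0, 0, 0, 0, 0, 0, 0.055], [0, 0, 0, 0, 0, 0, 0.055], [0, 0, 0, 0, 0, 0, 0.055]]])

```text
clock: 16.78
position: [0.5538, -0.2263, 0.1621]
ee_rot: [0.002, 0.694, 0.72, 0.001]
contact_force: [-0.0, -0.1, 7.1]
width: 0.0662
```

>>> move_arm(series=[[[0, 0, 0.01, 0, 0, 0, 0.055], [0, 0, 0.02, 0, 0, 0, 0.055], [0, 0, 0.03, 0, 0, 0, 0.055], [0, 0, 0.03, 0, 0, 0, 0.055], [0, 0, 0.03, 0, 0, 0, 0.055], [0.0024, 0.0108, 0.005, 0, 0, 0.0105, 0.055], [0.0024, 0.02, 0, 0, 0, 0, 0.055], [0.0024, 0.025, 0, 0, 0, 0, 0.055], [0.0024, 0.025, 0, 0, 0, 0, 0.055], [0.0024, 0.025, 0, 0, 0, 0, 0.055], [0.0024, 0.025, 0, 0, 0, 0, 0.055], [0.0024, 0.025, 0, 0, 0, 0, 0.055], [0.0024, 0.025, 0, 0, 0, 0, 0.055], [0.0025, 0.017, 0, 0, 0, 0, 0.055], [0.0025, 0.01, 0, 0, 0, 0, 0.055], [0, 0, 0, 0, 0, 0, 0.055], [0, 0, 0, 0, 0, 0, 0.055], [0, 0, 0, 0, 0, 0, 0.055]]])

```text
clock: 18.28
position: [0.5766, -0.0188, 0.2844]
ee_rot: [0.0, 0.691, 0.723, -0.001]
contact_force: [-0.5, 0.4, -3.5]
width: 0.0655
```

Run:
```python
from h import *
im=grab("wrist","w11"); s=manip.get_state(); print(s["clock"],np.round(s["position"],4),np.round(s["ee_rot"],4))
crop(im,"w11b",0,0,512,384,1.5)
im=grab("scene","s11"); crop(im,"s11c",180,110,320,250,4)
```

```text
18.3333 [ 0.5767 -0.0191  0.2845] [ 1.000e-04  6.908e-01  7.230e-01 -4.000e-04]
```

View pics/w11b.png

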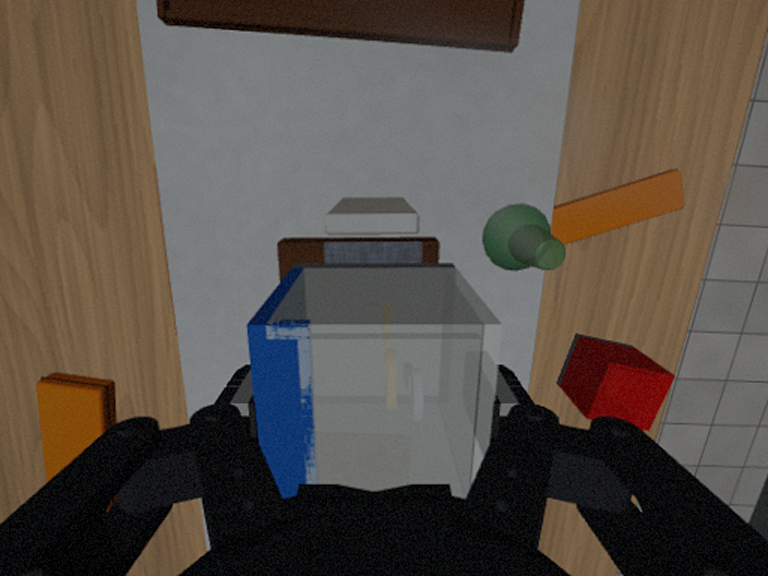

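View pics/s11c.png

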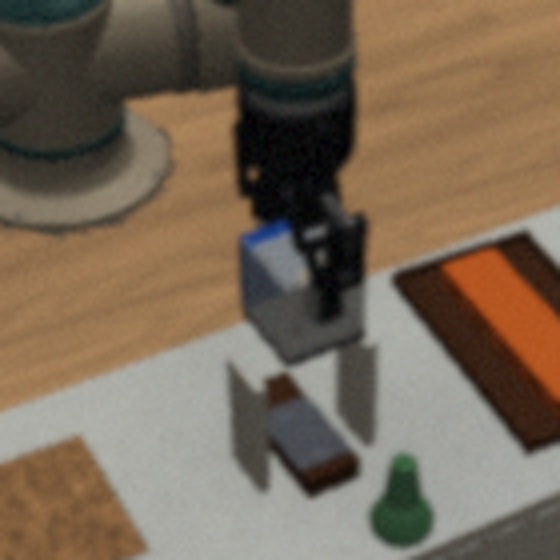

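Run:
```python
from h import *
im=load("w11")
for n,u,v,z in [("topL",250,326,.3165),("topR",499,322,.3165),("botL",298,266,.2465),("botR",455,265,.2465),("cheek in L",327,234,.224),("cheek in R",418,232,.224)]:
    print(n,np.round(onz(im,(u+.5)/1.5-.5,(v+.5)/1.5-.5,z)*1000,1))
```

```text
topL [545.4  11.6 316.5]
topR [609.2  15.6 316.5]
botL [545.5  10.7 246.5]
botR [611.2  14.2 246.5]
cheek in L [555.  21. 224.]
cheek in R [597.2  23.9 224. ]
```

>>> move_arm(series=[[[0.001, -0.0005, -0.015, 0, 0, 0.0025, 0.055], [0, 0, -0.02, 0, 0, 0, 0.055], [0, 0, -0.02, 0, 0, 0, 0.055], [0, 0, -0.02, 0, 0, 0, 0.055], [0, 0, -0.012, 0, 0, 0, 0.055], [0, 0, -0.007, 0, 0, 0, 0.055], [0, 0, -0.005, 0, 0, 0, 0.055], [0, 0, -0.003, 0, 0, 0, 0.055], [0, 0, 0, 0, 0, 0, 0.055], [0, 0, 0, 0, 0, 0, 0.055]]])

```text
clock: 19.22
position: [0.5783, -0.0187, 0.1836]
ee_rot: [0.001, 0.69, 0.724, 0.0]
contact_force: [-0.4, -0.3, -2.4]
width: 0.0657
```

>>> move_arm(series=[[[0, 0, -0.002, 0, 0, 0, 0.055], [0, 0, -0.002, 0, 0, 0, 0.055], [0, 0, -0.001, 0, 0, 0, 0.055], [0, 0, 0, 0, 0, 0, 0.055], [0, 0, 0, 0, 0, 0, 0.055]]])

```text
clock: 19.63
position: [0.578, -0.0184, 0.1782]
ee_rot: [0.0, 0.689, 0.724, 0.0]
contact_force: [-0.5, -0.5, -1.4]
width: 0.0657
```

>>> move_arm(series=[[[0, 0, -0.001, 0, 0, 0, 0.055], [0, 0, -0.0005, 0, 0, 0, 0.055], [0, 0, 0, 0, 0, 0, 0.055], [0, 0, 0, 0, 0, 0, 0.055]]])

```text
clock: 19.97
position: [0.578, -0.0184, 0.1781]
ee_rot: [0.001, 0.689, 0.724, 0.0]
contact_force: [-3.1, 0.5, 7.1]
width: 0.0655
```

>>> move_arm(series=[[[0, 0, 0, 0, 0, 0, 0.082], [0, 0, 0, 0, 0, 0, 0.082], [0, 0, 0, 0, 0, 0, 0.082], [0, 0, 0, 0, 0, 0, 0.082], [0, 0, 0.01, 0, 0, 0, 0.082], [0, 0, 0.025, 0, 0, 0, 0.082], [0, 0, 0.035, 0, 0, 0, 0.082], [0, 0, 0.04, 0, 0, 0, 0.082], [0, 0, 0.04, 0, 0, 0, 0.082], [0, -0.02, 0.03, 0, 0, 0, 0.082], [-0.02, -0.02, 0.02, 0, 0, 0, 0.082], [0, 0, 0, 0, 0, 0, 0.082], [0, 0, 0, 0, 0, 0, 0.082]]])

```text
clock: 21.05
position: [0.5578, -0.0592, 0.3787]
ee_rot: [0.002, 0.69, 0.724, 0.001]
contact_force: [0.1, 0.5, -0.6]
width: 0.0819
```

Run:
```python
from h import *
im=grab("wrist","w12"); s=manip.get_state(); print(s["clock"],np.round(s["position"],4),np.round(s["ee_rot"],4))
crop(im,"w12b",0,0,512,384,1.5);crop(im,"w12z",200,80,330,200,6)
im=grab("side","d12"); crop(im,"d12c",150,80,310,300,3)
```

```text
21.1 [ 0.5577 -0.0585  0.3769] [4.000e-04 6.898e-01 7.240e-01 6.000e-04]
```

View pics/w12b.png

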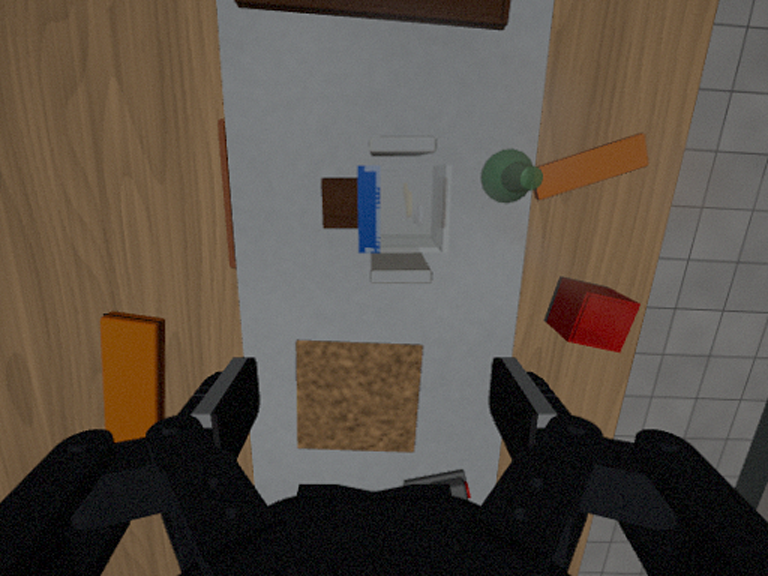

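View pics/w12z.png

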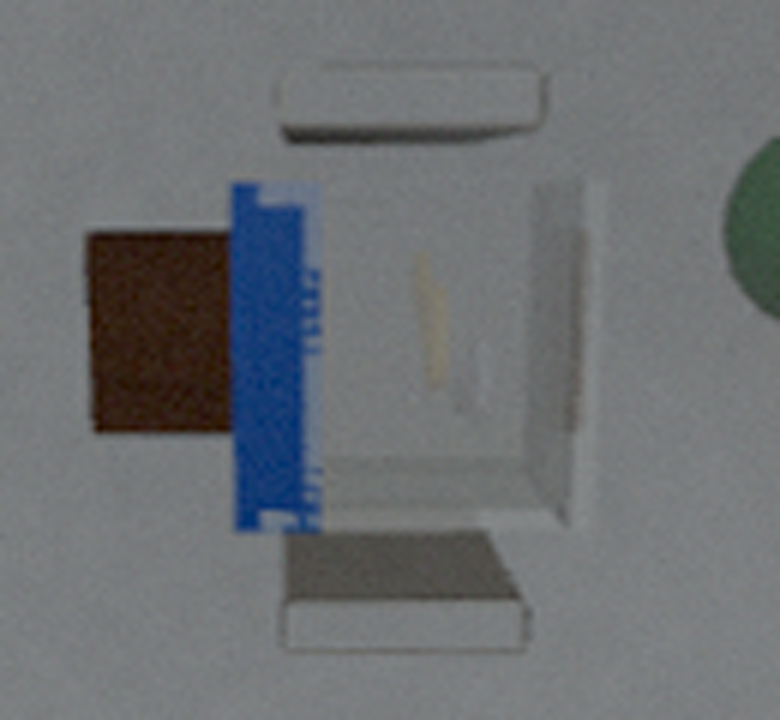

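View pics/d12c.png

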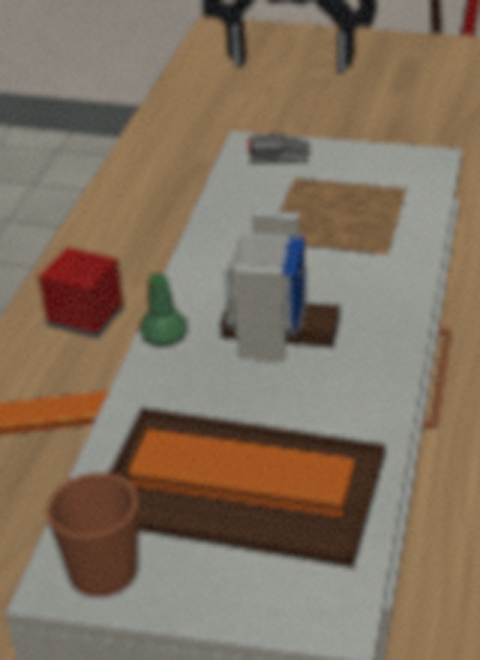

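Run:
```python
from h import *
im=load("w12")
P=np.array([onz(im,200+(u+.5)/6-.5,80+(v+.5)/6-.5,.21)[:2]*1000 for u,v in [(232,183),(604,178),(580,526),(235,532)]])
e=np.roll(P,-1,0)-P; print(np.round(P,1).tolist(),P.mean(0),np.hypot(*e.T),np.degrees(np.arctan2(e[:,1],e[:,0])))
s=manip.get_state(); print(s["clock"])
manip.sign_off()
```

```text
[[546.0, 11.9], [610.5, 15.8], [612.2, -45.6], [548.8, -49.7]] [579.35076995 -16.91138839] [64.66425864 61.50157138 63.53917685 61.68042216] [   3.50483543  -88.44888767 -176.30854565   92.6025344 ]
21.15
the job is handed in; nothing more can be done
```

The job is done and handed in at 21.2 s of the 67 s allowed.

1. **Key box to the mat:** I lifted it off the case, turned it a quarter turn and stood it upright on the cork mat.
2. **Case to the tray:** I took the middle-sized orange case out of the bay and laid it flat in the dark wooden tray.
3. **Key box back in the bay:** I gripped it again by its front and back and set it upright on its pad, blue front towards the robot.

**Last checks:**
- **Position:** in the final wrist picture the key box centre is about 1 to 2 mm from the pad centre, within the camera calibration.
- **Angle:** its edges read 1.6° to 3.7° depending on the edge. The bay sits at about 2.8°, so the box is square to it within about 1°. The shelf's front edge measured about 1.9° in one picture, so the box is also within about 1° of that.
- **Case:** the side picture shows it flat inside the tray walls.
- **Cup, stopper and clip:** they look unmoved in the pictures, but I did not measure them again. The final side picture shows all three.
- **Forces:** the force readings at the ends of the moves stayed under about 8 N. The gripper was open and clear of everything at hand-in.

No check failed.

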